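# Seat the keyed cap in the valve body

### The job

Take the orange cap with the single key by its grip bar and rest it lightly on the rim of the aluminium valve body, centred over the bore, with its key about 40 degrees to one side of the keyway. Then turn it until the key lines up with the keyway and it drops in, see that it is fully home and level, and let go. Never press hard or drop it from above the rim, and leave the green and blue caps alone.

Things in the scene. Friction and masses are not known exactly. Their poses are not given: they have to be found in the camera images.
- cap: Cap to fit (sizes in mm), loose, upright on the bench, 0.14-0.28 kg: steel disc 52 across, 25 high; ONE orange key along +x, 14 wide, full disc height, out to 44 from the axis. Orange grip bar on top, 46 long (x), 18 thick (y), from 25 to 70 above the underside: pinch across y, fingertips 5 or more above the disc. Origin: centre of underside, z up.
- housing: Fixed valve body (mm): aluminium ring 120 across on a dark plate; origin on the bore axis at bench level, z up. Rim 45 high, black recess floor 20 high. Bore 64 across; ONE keyway along +x, 30 wide, out to 51 from the axis. Cap enters only with key in keyway (about +-10 deg), home with origin 20 above this origin, disc flush with rim; with key off line, it rests on the rim at 45.
- plain_cap: Bystander: cap with the same disc and grip bar, but green and with no key; standing loose on the bench. Origin: centre of underside, z up.
- twin_cap: Bystander: cap with the same disc and grip bar, but blue and with two keys, one each side (+x and -x, each out to 44 mm); standing loose on the bench. Origin: centre of underside, z up.

How it is judged:
By the outcome, as a careful person would: the job done as asked, in the order asked, and still so for the second after the job is handed in, with the robot touching nothing.
It also fails if it takes over 45 s, if anything falls off the work surface, if the arm or the gripper's body presses on something with over 40 N, if the wrist force passes 120 N, or if a joint passes its speed limit or range.

### The arm

A 6-joint arm with a two-finger parallel gripper is mounted at the origin on the work surface. World frame = base frame: x ahead of the robot, y to its left, z up, the work surface at z = 0. Lengths are in m, angles in rad, forces in N, time in s.
With the tool pointing down it reaches from about 0.35 to 0.725 m from the base axis. Payload 6 kg.
Tool frame: the origin (TCP) lies at the very end of the fingers, on their centre line; the grasp point (between the pads) lies 19 mm behind it; z points along the fingers, y is the line along which they close (so a half turn about z gives the same grasp; the last joint's range is limited). The gripper opens to 85 mm and grips with 20 to 120 N. Pads are 22 mm wide; open, the fingers measure 114 mm over their backs; the gripper's body (76 mm by 85 mm) begins 54 mm behind the grasp point. The pads swing forward as they close: fully open they stand 13 mm farther back than shut.
Start: joints at [1.546, 0.04, 0.085, 0, -1.615, -0.334], TCP at [0.211, 0.562, 0.231] pointing down, gripper open.
Joint ranges: [-2.56, 2.56], [-1.29, 2.01], [-1.08, 1.49], [-3.29, 1.98], [-2.81, -0.18], [-2.99, 2.99]. Speed limits (rad/s): [2.57, 2.57, 3.01, 3.14, 3.14, 3.14].

### API

Orientations are given as a unit quaternion [w, x, y, z].
In Python, from station import robot gives the robot as it stands.
- The arm moves only by the tool apply_moves, never from a script. Its argument "series" is a list that holds one entry, the list of rows, each a list of 6 numbers: the shift along the tool's x, y, z scaled (see below), then the turn, a rotation vector about the tool's x, y, z scaled (see below). In form: [[[dx, dy, dz, ax, ay, az], ...]]. A call has 1 to 20 rows; each row is the pose to reach, as a shift and turn from the pose commanded when the call began, along the tool's axes at that moment; what a row does not reach only later rows make up. The controller multiplies each number of a shift by 0.2 m and each number of a turn by pi/2 rad. A row lasts 1/8 s, in which the tool goes at most 62.5 mm and 10.7 degrees, less where a joint would pass 70% of its speed; a pose out of reach is approached as far as the arm can. A call with a number of a shift or a turn outside -1 to 1 is refused whole. A call with a gripper value outside its range is refused whole. "grip" is the finger opening in mm, from 0 to 85.4, set as the call begins (left out, the last holds). The fingers move at their own pace and stop on an object; the grip force is fixed at half the most. Time passes only in rows, so rows that repeat a pose let the fingers close. It gives the time, the measured TCP pose, the force, the opening and the grip force at its end, in the units of the state.
- robot.get_obs(): the state, without advancing time (a new reading comes with each control period).
- robot.snapshot(name): name is "scene" or "top" or "wrist"; returns a dict with "pixels" (400x640x3 uint8, blue, green, red), "z_map" (400x640 float32, m along the optical axis (not along the pixel's ray), 0 where there is no reading), "fx", "fy", "cx", "cy" (pixels), "extrinsics" (4x4, takes a point from camera to world coordinates). Camera axes: x right, y down, z forward; pixel columns grow to the right and rows downward; lengths in m; the calibration is good to about 2 mm. A picture is of the moment at which its call begins.
- robot.finish_job(): hands the job in; it is judged then, once.
The state is a dict: "t": time; "joint_pos": joint angles; "joint_velocities": joint speeds; "joint_torque": joint torques, N m; "tcp_pos": TCP position; "tool_rot": TCP orientation; "force": force on the tool from outside, world axes, zero at the start; "wrist_torque": the same for the moment, N m; "opening": finger opening in m; "grip_force": force on a finger pad.
Only numpy, scipy, OpenCV 4.12 (cv2) and the standard library are available. Lean on these libraries where they do the work, as an engineer would, in place of code of your own. Each camera call takes 0.05 s, during which the arm holds its last target. There are 200 camera calls.

## Working session

There is one attempt and no reset: what is moved stays moved. The work goes in short steps, Python scripts to look and compute and a tool call to move; the robot and the scene stay as the last step left them, time stands still between calls to the robot, and variables do not carry over. Pictures are saved under pics/ and viewed, at most 10 in all, crops included, and the job is handed in when it is done.

Besides the shell and the picture viewer there is one more tool, called in YAML: its name, and indented under it one key for each argument. apply_moves: Moves the arm, as the interface text tells. Its arguments: {"type":"object","properties":{"series":{"type":"array"},"grip":{"type":"number"}},"required":["series"]}

```bash
mkdir -p pics; ls; python3 - <<'E'
from station import robot
import cv2,numpy as np
o=robot.get_obs();print({k:np.round(v,3).tolist() for k,v in o.items()})
a=[]
for n in("top","scene","wrist"):
    s=robot.snapshot(n);np.savez(f"{n}0.npz",**s);cv2.imwrite(f"pics/{n}0.png",s["pixels"]);print(n,s["fx"],s["cx"],s["cy"],np.round(s["extrinsics"],3).tolist());a.append(s["pixels"])
E
```

```text
pics
{'t': 0.0, 'joint_pos': [1.546, 0.041, 0.084, -0.0, -1.615, -0.334], 'joint_velocities': [-0.001, 0.0, 0.0, -0.001, -0.0, -0.0], 'joint_torque': [0.001, -36.82, 34.742, 6.932, -0.005, -0.0], 'tcp_pos': [0.21, 0.562, 0.23], 'tool_rot': [0.001, 0.984, -0.178, -0.0], 'force': [-0.186, 0.146, 0.086], 'wrist_torque': [0.016, -0.068, -0.036], 'grip_force': 0.0, 'opening': 0.086}
top 401.22832688339093 315.081250835704 200.77403650851338 [[0.009, -0.997, 0.074, 0.501], [-1.0, -0.01, -0.024, 0.024], [0.025, -0.074, -0.997, 0.78], [0.0, 0.0, 0.0, 1.0]]
scene 389.59365743169127 318.12966966617535 207.74717274337365 [[-0.198, 0.612, -0.766, 1.068], [0.98, 0.131, -0.149, 0.132], [0.009, -0.78, -0.626, 0.481], [0.0, 0.0, 0.0, 1.0]]
wrist 357.77050692767443 320.2549004485489 199.78413706387002 [[-0.351, -0.885, -0.305, 0.289], [-0.936, 0.332, 0.113, 0.532], [0.002, 0.325, -0.946, 0.374], [0.0, 0.0, 0.0, 1.0]]
```

View pics/top0.png

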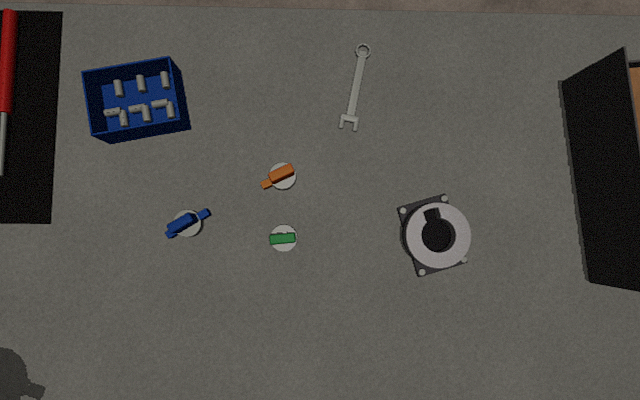

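View pics/scene0.png

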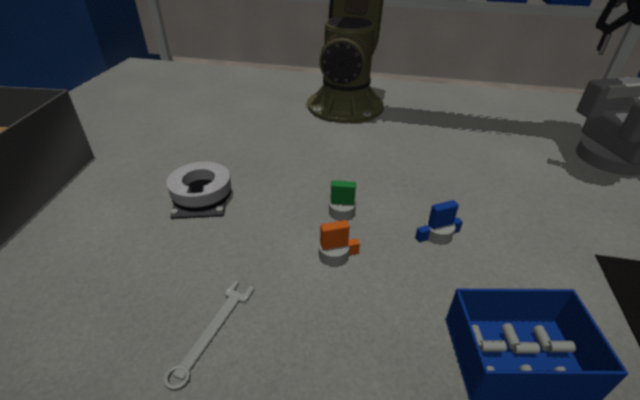

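The top view shows the orange cap at about (283,176) with its key toward (265,184). The housing bore is at about (438,235), with the keyway toward (432,213). Green is at (284,238) and blue at (187,224). The scene view agrees: the orange bar is at (335,235) with its key to the right, and the housing is at (199,185).

```bash
cat >h.py <<'E'
import numpy as np,cv2
def pts(s,m):
    v,u=np.nonzero(m&(s["z_map"]>0));z=s["z_map"][v,u]
    p=np.c_[(u-s["cx"])/s["fx"]*z,(v-s["cy"])/s["fy"]*z,z]
    E=s["extrinsics"];return p@E[:3,:3].T+E[:3,3]
def cloud(s):
    v,u=np.mgrid[:400,:640];z=s["z_map"]
    p=np.stack([(u-s["cx"])/s["fx"]*z,(v-s["cy"])/s["fy"]*z,z],-1)
    E=s["extrinsics"];return p@E[:3,:3].T+E[:3,3]
def plane(s,uv,z):
    uv=np.atleast_2d(uv).astype(float);E=s["extrinsics"]
    d=np.c_[(uv[:,0]-s["cx"])/s["fx"],(uv[:,1]-s["cy"])/s["fy"],np.ones(len(uv))]@E[:3,:3].T
    return E[:3,3]+d*((z-E[2,3])/d[:,2])[:,None]
def orange(s):
    h=cv2.cvtColor(s["pixels"],cv2.COLOR_BGR2HSV);return (h[...,0]>5)&(h[...,0]<18)&(h[...,1]>170)&(h[...,2]>70)
def rect(p):
    (c,wh,a)=cv2.minAreaRect((p[:,:2]*1000).astype(np.float32));
    if wh[0]<wh[1]:wh=wh[::-1];a+=90
    return np.round(c,1),np.round(wh,1),round(a%180,1)
E
python3 - <<'E'
from h import *
for n in("top","scene"):
    s=dict(np.load(n+"0.npz"));m=orange(s);m[:, :60]=0;m[:,560:]=0
    k,l,st,c=cv2.connectedComponentsWithStats(m.astype(np.uint8));print(n,st[1:].tolist())
    P=cloud(s);sel=m&(np.hypot(P[...,0]-.56,P[...,1]-.1)<.12)
    p=P[sel];print(np.percentile(p[:,2],[1,25,50,75,99]).round(4))
    hi=p[(p[:,2]>.063)];print("bar top",len(hi),hi.mean(0).round(4),rect(hi))
    lo=p[p[:,2]<.032];print("key",len(lo),lo.mean(0).round(4))
    g=P[(abs(P[...,2]-.045)<.006)&(np.hypot(P[...,0]-.45,P[...,1]+.2)<.12)]
    print("rim",len(g),np.median(g[:,2]),cv2.minEnclosingCircle((g[:,:2]*1000).astype(np.float32)),rect(g))
    f=P[(abs(P[...,2]-.02)<.006)&(np.hypot(P[...,0]-.45,P[...,1]+.2)<.07)];print("floor/plate",len(f),f.mean(0))
E
```

```text
top [[261, 164, 33, 24, 297]]
[0.0229 0.0673 0.0701 0.0713 0.0736]
bar top 225 [0.6038 0.0679 0.0707] (array([603.9,  68.3]), array([43.1, 16.7]), 116.1)
key 72 [0.5899 0.0979 0.0251]
rim 2327 0.04583065040663137 ((496.0635070800781, -221.38021850585938), 60.73278045654297) (array([ 495.7, -220.9]), array([119.4, 119.4]), 3.6)
floor/plate 711 [ 0.48783747 -0.22040272  0.02077283]
scene [[321, 220, 38, 34, 781]]
[0.0069 0.0363 0.0522 0.068  0.0722]
bar top 256 [0.608  0.069  0.0695] (array([605.9,  68.1]), array([42.9, 17.6]), 119.4)
key 149 [0.5961 0.0957 0.0216]
rim 1430 0.04634923287150097 ((493.6199951171875, -219.93923950195312), 61.65498352050781) (array([ 493.9, -220.1]), array([121.7, 119.4]), 43.2)
floor/plate 301 [ 0.48388477 -0.22194244  0.02183219]
```

apply_moves:
  series:
    - [[0.9,0.54,0.05,0,0,0],[0.9,0.54,0.05,0,0,0],[0.9,0.54,0.05,0,0,0],[0.9,0.54,0.05,0,0,0],[0.9,0.54,0.05,0,0,0]]
  grip: 85

```text
t: 0.78
tcp_pos: [0.3421, 0.3963, 0.2213]
tool_rot: [-0.0, 0.984, -0.18, -0.0]
force: [0.4, 0.4, -0.3]
opening: 0.0852
grip_force: 0.0
```

apply_moves:
  series:
    - [[0.9,0.54,0.05,0,0,0],[0.9,0.54,0.05,0,0,0],[0.9,0.54,0.05,0,0,0],[0.9,0.54,0.05,0,0,0],[0.9,0.54,0.05,0,0,0]]

```text
t: 1.4
tcp_pos: [0.4723, 0.2327, 0.2107]
tool_rot: [0.0, 0.984, -0.179, -0.0]
force: [0.2, 0.4, -0.6]
opening: 0.085
grip_force: 0.0
```

apply_moves:
  series:
    - [[0.9,0.54,0.15,0,0,0.47],[0.9,0.54,0.15,0,0,0.47],[0.9,0.54,0.15,0,0,0.47],[0.9,0.54,0.15,0,0,0.47],[0.9,0.54,0.15,0,0,0.47],[0.9,0.54,0.15,0,0,0.47],[0.9,0.54,0.15,0,0,0.47]]

```text
t: 2.28
tcp_pos: [0.6022, 0.0703, 0.1818]
tool_rot: [-0.0, 0.854, -0.52, 0.0]
force: [0.8, 0.2, 0.4]
opening: 0.0846
grip_force: 0.0
```

```bash
cat >>h.py <<'E'
from scipy.spatial.transform import Rotation as R
def goal(o,p,yaw):
    "print shift (units) and turn (units) to tool pose pointing down with tool x at yaw deg"
    q=np.array(o["tool_rot"]);A=R.from_quat(q[[1,2,3,0]])
    B=R.from_euler("z",yaw,degrees=True)*R.from_euler("x",180,degrees=True)
    x=A.as_matrix()[:,0];print("now",np.round(o["tcp_pos"],4),"yaw",round(np.degrees(np.arctan2(x[1],x[0])),2),"F",np.round(o["force"],1),"t",o["t"])
    print("go",np.round(A.inv().apply(np.array(p)-o["tcp_pos"])/.2,3),np.round((A.inv()*B).as_rotvec()/(np.pi/2),3))
def bar(s):
    P=cloud(s);m=orange(s);p=P[m];zt=np.median(p[p[:,2]>np.percentile(p[:,2],85)],0)[2]
    hi=p[abs(p[:,2]-zt)<.004];return zt,len(hi),hi.mean(0).round(4),rect(hi)
E
python3 - <<'E'
from h import *
from station import robot
s=robot.snapshot("wrist");cv2.imwrite("pics/w1.png",s["pixels"]);np.savez("w1.npz",**s)
print(bar(s));P=cloud(s);p=P[orange(s)];print(np.percentile(p[:,2],[1,50,99]));lo=p[(abs(p[:,2]-.025)<.004)];print("key",len(lo),lo.mean(0),rect(lo))
goal(robot.get_obs(),[.605,.068,.036],-63)
E
```

```text
(np.float64(0.07141373087247788), 1318, array([0.6054, 0.067 , 0.0703]), (array([604.9,  68. ]), array([45.7, 17.2]), 116.6))
[0.02497001 0.07015868 0.0722772 ]
key 45 [0.58612112 0.10566727 0.02530967] (array([586.1, 105.7]), array([12.7,  2.6]), 26.2)
now [0.6022 0.0702 0.1819] yaw -62.7 F [0.2 0.3 1. ] t 2.325
go [ 0.016 -0.007  0.729] [-0.001 -0.     0.003]
```

View pics/w1.png

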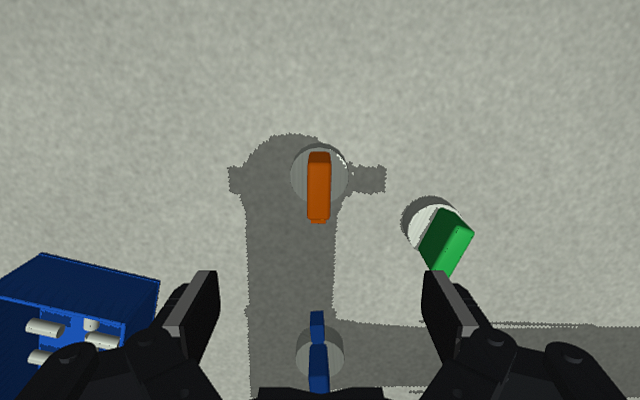

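The wrist view shows the orange bar at (319,188), with the key hidden toward (319,222), and green clear to the right at (445,240). Bar top reads 0.070 m, centre (0.605, 0.0675), and yaw 116.6°, all consistent with the given sizes. Going down to grasp.

apply_moves:
  series:
    - [[0.016,-0.006,0.3,0,0,0.008],[0.016,-0.006,0.5,0,0,0.008],[0.016,-0.006,0.65,0,0,0.008],[0.016,-0.006,0.73,0,0,0.008],[0.016,-0.006,0.73,0,0,0.008],[0.016,-0.006,0.73,0,0,0.008]]

```text
t: 3.08
tcp_pos: [0.606, 0.0669, 0.0372]
tool_rot: [-0.001, 0.85, -0.527, 0.001]
force: [0.7, -1.0, -0.2]
opening: 0.0844
grip_force: 0.0
```

apply_moves:
  series:
    - [[0,0,0,0,0,0],[0,0,0,0,0,0],[0,0,0,0,0,0],[0,0,0,0,0,0],[0,0,0,0,0,0],[0,0,0,0,0,0]]
  grip: 0

```text
t: 3.82
tcp_pos: [0.6051, 0.0665, 0.0355]
tool_rot: [-0.0, 0.85, -0.527, 0.0]
force: [0.3, 0.4, 0.6]
opening: 0.0172
grip_force: 59.5
```

```bash
python3 - <<'E'
from h import *
from station import robot
o=robot.get_obs();print(o["opening"],o["grip_force"]);goal(o,[.605,.0675,.2],-63.4)
E
```

```text
0.01722683656091714 59.451722502708435
now [0.6051 0.0665 0.0355] yaw -63.58 F [0.3 0.4 0.6] t 3.825
go [-0.005 -0.002 -0.823] [-0.    -0.    -0.002]
```

apply_moves:
  series:
    - [[0,0,-0.1,0,0,0],[0,0,-0.3,0,0,0],[0,0,-0.55,0,0,0],[0,0,-0.65,0,0,0],[0.2,0.25,-0.65,0,0,0],[0.4,0.45,-0.65,0,0,0],[0.52,0.58,-0.65,0,0,0],[0.52,0.58,-0.65,0,0,0]]

```text
t: 4.82
tcp_pos: [0.5464, -0.0802, 0.1657]
tool_rot: [-0.0, 0.849, -0.528, -0.0]
force: [0.2, 0.4, -2.1]
opening: 0.0173
grip_force: 59.6
```

apply_moves:
  series:
    - [[0.1,0.11,0,0,0,0.1],[0.2,0.23,0,0,0,0.2],[0.3,0.34,0,0,0,0.3],[0.4,0.46,0,0,0,0.4],[0.52,0.58,0,0,0,0.5],[0.52,0.58,0,0,0,0.6],[0.52,0.58,0,0,0,0.69],[0.52,0.58,0,0,0,0.69]]

```text
t: 5.82
tcp_pos: [0.49, -0.2225, 0.1651]
tool_rot: [-0.0, -0.457, 0.889, 0.0]
force: [0.3, -0.3, -1.8]
opening: 0.0174
grip_force: 59.5
```

```bash
python3 - <<'E'
from h import *
from station import robot
s=robot.snapshot("wrist");np.savez("w2.npz",**s);t=robot.snapshot("top");np.savez("t2.npz",**t)
cv2.imwrite("pics/w2.png",s["pixels"])
goal(robot.get_obs(),[.495,-.22,.12],-125)
P=cloud(s);p=P[orange(s)];print(np.percentile(p[:,2],[1,50,99]),bar(s))
g=P[(abs(P[...,2]-.045)<.005)&(np.hypot(P[...,0]-.495,P[...,1]+.22)<.09)&~orange(s)];print(len(g),np.median(g,0),rect(g),cv2.minEnclosingCircle((g[:,:2]*1000).astype(np.float32)))
E
```

```text
now [ 0.49   -0.2225  0.1652] yaw -125.48 F [-0.7  0.3 -2.7] t 5.925
go [-0.025 -0.013  0.226] [ 0.    -0.    -0.005]
[0.16135306 0.19971449 0.20141984] (np.float64(0.20081835382612692), 4924, array([ 0.4898, -0.2236,  0.1999]), (array([ 491.4, -221.6]), array([46.6, 17.7]), 54.1))
9719 [ 0.47313981 -0.24362336  0.04554433] (array([ 490.1, -228.2]), array([119.6, 103.1]), 147.4) ((494.7781982421875, -220.7450714111328), 60.40138244628906)
```

View pics/w2.png

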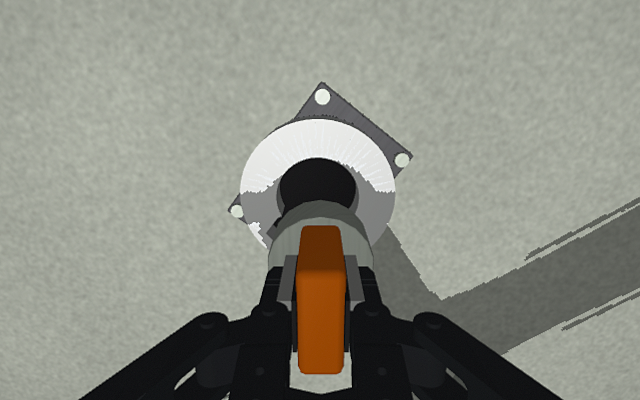

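The wrist view shows the held cap at (320,300) over the housing, with the bore centre near (318,195) and the keyway hidden behind the cap. I'll take the keyway angle from the first top and scene views.

```bash
python3 - <<'E'
from h import *
from scipy.optimize import least_squares
c0=np.array([.495,-.2207])
for n in("top0","scene0","w2"):
    s=dict(np.load(n+".npz"));P=cloud(s)
    r=np.hypot(*(P[...,:2]-c0).transpose(2,0,1))
    m=((abs(P[...,2]-.045)<.008)&(r<.07)&~orange(s)).astype(np.uint8)
    # rim outer edge: convex hull pts on rim plane; circle fit
    cs,_=cv2.findContours(m,cv2.RETR_CCOMP,cv2.CHAIN_APPROX_NONE)
    q=np.vstack([c[:,0] for c in cs]);w=plane(s,q,.045)[:,:2]
    d=np.hypot(*(w-c0).T)
    out=w[d>.056];inn=w[(d<.036)&(d>.028)]
    for k,e,R0 in(("out",out,.06),("bore",inn,.032)):
        if len(e)<15:continue
        f=least_squares(lambda p:np.hypot(*(e-p[:2]).T)-p[2],[*c0,R0],loss="soft_l1",f_scale=.001);print(n,k,len(e),f.x.round(4))
    # keyway: sub-rim pixels, ray onto rim plane
    v,u=np.mgrid[:400,:640];W=plane(s,np.c_[u.ravel(),v.ravel()],.045)[:,:2].reshape(400,640,2)-c0
    d=np.hypot(W[...,0],W[...,1])
    k=(d>.035)&(d<.049)&(P[...,2]<.037)&(s["z_map"]>0)
    kk=(d>.035)&(d<.049)&(s["pixels"].max(-1)<45)
    for nm,K in(("depth",k),("dark",kk)):
        a=W[K]
        if len(a)>5:
            mm=a.mean(0);ang=np.degrees(np.arctan2(a[:,1],a[:,0]));print(n,nm,len(a),"yaw",np.degrees(np.arctan2(mm[1],mm[0])).round(1),"range",np.percentile(ang,[3,97]).round(1))
E
```

```text
top0 out 186 [ 0.4956 -0.2208  0.0598]
top0 bore 96 [ 0.4954 -0.2203  0.0319]
top0 depth 111 yaw 17.7 range [-0.8 35.3]
top0 dark 113 yaw 17.0 range [-0.8 34.7]
scene0 out 160 [ 0.4969 -0.218   0.0637]
scene0 bore 33 [ 0.4956 -0.2192  0.0302]
scene0 depth 55 yaw 20.4 range [ 3.8 38. ]
scene0 dark 36 yaw 18.5 range [ 3.3 33.5]
w2 out 360 [ 0.4943 -0.2211  0.0598]
w2 bore 174 [ 0.4939 -0.2214  0.0317]
w2 depth 82 yaw -0.6 range [-5.9  4.6]
w2 dark 30 yaw -3.0 range [-6.2  0.3]
```

```bash
python3 - <<'E'
from h import *
from station import robot
goal(robot.get_obs(),[.4943,-.2217,.086],-122.5)
E
```

```text
now [ 0.49   -0.2225  0.1652] yaw -125.48 F [-0.7  0.3 -2.7] t 5.925
go [-0.016 -0.015  0.396] [ 0.    -0.    -0.033]
```

apply_moves:
  series:
    - [[-0.016,-0.015,0,0,0,-0.033],[-0.016,-0.015,0.12,0,0,-0.033],[-0.016,-0.015,0.24,0,0,-0.033],[-0.016,-0.015,0.33,0,0,-0.033],[-0.016,-0.015,0.38,0,0,-0.033],[-0.016,-0.015,0.395,0,0,-0.033],[-0.016,-0.015,0.395,0,0,-0.033],[-0.016,-0.015,0.395,0,0,-0.033]]

```text
t: 6.92
tcp_pos: [0.4946, -0.2223, 0.0872]
tool_rot: [0.0, -0.479, 0.878, -0.001]
force: [-0.5, -0.0, -1.2]
opening: 0.0172
grip_force: 59.6
```

```bash
python3 - <<'E'
from h import *
from station import robot
s=robot.snapshot("wrist");np.savez("w3.npz",**s);cv2.imwrite("pics/w3.png",s["pixels"])
t=robot.snapshot("scene");cv2.imwrite("pics/s3.png",cv2.resize(t["pixels"][100:260,100:340],None,fx=3,fy=3))
goal(robot.get_obs(),[.4943,-.2217,.0805],-122.5);print(bar(s))
E
```

```text
now [ 0.4944 -0.2223  0.087 ] yaw -122.7 F [-0.  -0.1 -1.2] t 7.025
go [-0.002  0.002  0.032] [-0.001  0.    -0.002]
(np.float64(0.12294903672943643), 4937, array([ 0.4944, -0.2234,  0.1221]), (array([ 495.7, -221.4]), array([46.7, 17.6]), 57.2))
```

View pics/s3.png

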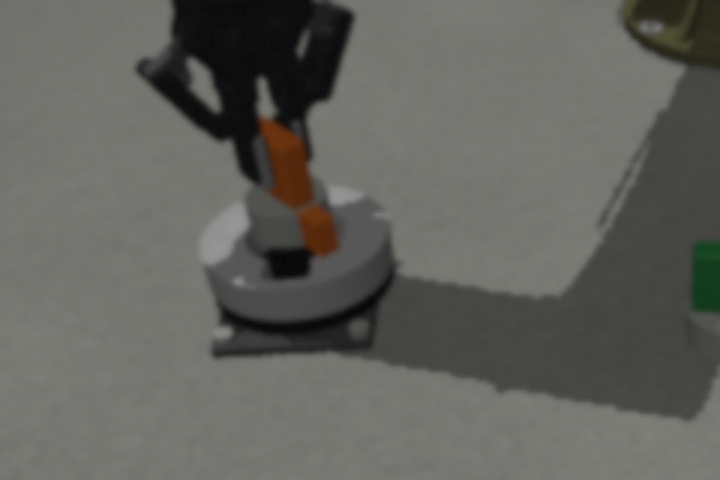

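The scene crop shows the cap just above the rim. The orange key at (318,230) is well to the right of the dark keyway at (290,262). Lowering gently to contact.

apply_moves:
  series:
    - [[0,0,0.01,0,0,0],[0,0,0.018,0,0,0],[0,0,0.025,0,0,0],[0,0,0.025,0,0,0],[0,0,0.025,0,0,0]]

```text
t: 7.65
tcp_pos: [0.4942, -0.2222, 0.0814]
tool_rot: [-0.0, -0.479, 0.878, -0.0]
force: [0.4, -0.7, -1.1]
opening: 0.0177
grip_force: 59.6
```

apply_moves:
  series:
    - [[0,0,0.004,0,0,0],[0,0,0.004,0,0,0],[0,0,0.004,0,0,0]]

```text
t: 8.02
tcp_pos: [0.4941, -0.2222, 0.0806]
tool_rot: [-0.0, -0.479, 0.878, -0.0]
force: [-0.2, -0.4, -1.4]
opening: 0.0172
grip_force: 59.6
```

apply_moves:
  series:
    - [[0,0,0.003,0,0,0],[0,0,0.003,0,0,0],[0,0,0.003,0,0,0]]

```text
t: 8.4
tcp_pos: [0.4942, -0.2223, 0.0804]
tool_rot: [0.0, -0.479, 0.878, -0.0]
force: [-1.8, 0.9, 2.2]
opening: 0.0175
grip_force: 60.1
```

```bash
python3 - <<'E'
from station import robot
import numpy as np
o=robot.get_obs();print(o["tcp_pos"],o["force"],o["wrist_torque"])
E
```

```text
[ 0.49416317 -0.22229808  0.08037628] [-1.7962415   0.88854848  2.21004704] [0.26628547 0.53448511 0.07813969]
```

Contact: the vertical force rose by about 4 N at z = 0.0804. That matches the expected 0.0805 for resting on the rim. I'll hold briefly, then turn 40°.

apply_moves:
  series:
    - [[0,0,0,0,0,0],[0,0,0,0,0,0],[0,0,0,0,0,0.03],[0,0,0,0,0,0.06],[0,0,0,0,0,0.09],[0,0,0,0,0,0.12],[0,0,0,0,0,0.15],[0,0,0,0,0,0.18],[0,0,0,0,0,0.21],[0,0,0,0,0,0.24],[0,0,0,0,0,0.27],[0,0,0,0,0,0.3],[0,0,0,0,0,0.33],[0,0,0,0,0,0.36],[0,0,0,0,0,0.39],[0,0,0,0,0,0.42],[0,0,0,0,0,0.44],[0,0,0,0,0,0.44],[0,0,0,0,0,0.44]]

```text
t: 10.78
tcp_pos: [0.4941, -0.2221, 0.0798]
tool_rot: [-0.0, -0.154, 0.988, 0.0]
force: [0.3, 0.2, -2.2]
opening: 0.0172
grip_force: 59.5
```

```bash
python3 - <<'E'
from h import *
from station import robot
s=robot.snapshot("wrist");np.savez("w4.npz",**s)
t=robot.snapshot("scene");np.savez("s4.npz",**t);cv2.imwrite("pics/s4.png",cv2.resize(t["pixels"][130:230,140:260],None,fx=6,fy=6,interpolation=cv2.INTER_CUBIC))
goal(robot.get_obs(),[.494,-.221,.0555],-162.5);print(bar(s))
E
```

```text
now [ 0.4941 -0.2222  0.0799] yaw -162.29 F [-0.1  0.2 -1.3] t 10.875
go [-0.001  0.006  0.122] [-0.    -0.     0.002]
(np.float64(0.11549157784002602), 4931, array([ 0.4938, -0.223 ,  0.1146]), (array([ 496.1, -222.3]), array([46.3, 17.6]), 17.6))
```

View pics/s4.png

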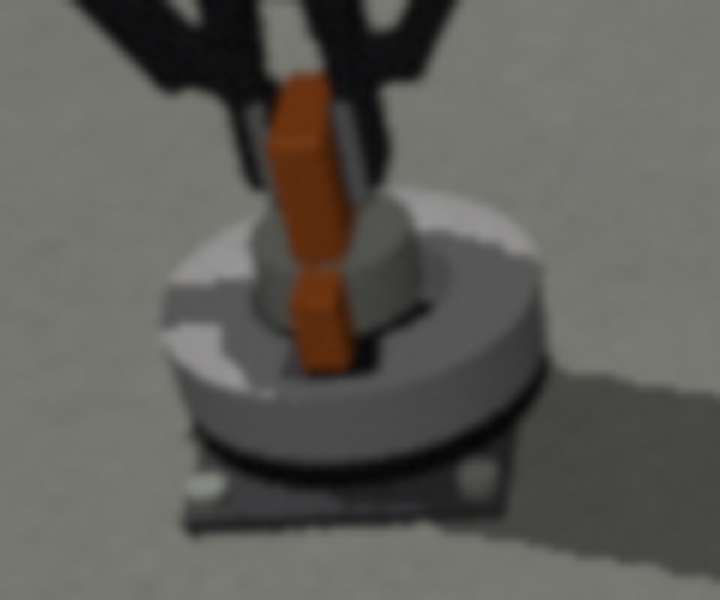

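The scene crop shows the key, with its bottom edge at (328,372), centred in the dark keyway with gaps at (290,370) and (365,358). The contact force has also gone. Lowering in two stages.

apply_moves:
  series:
    - [[0,0.005,0,0,0,0],[0,0.005,0.01,0,0,0],[0,0.005,0.02,0,0,0],[0,0.005,0.03,0,0,0],[0,0.005,0.03,0,0,0]]

```text
t: 11.5
tcp_pos: [0.4937, -0.2212, 0.0736]
tool_rot: [-0.0, -0.154, 0.988, 0.0]
force: [0.2, 0.3, -2.5]
opening: 0.0171
grip_force: 59.5
```

Already 6 mm below the rim, with no contact.

apply_moves:
  series:
    - [[0,0,0.015,0,0,0],[0,0,0.03,0,0,0],[0,0,0.045,0,0,0],[0,0,0.06,0,0,0],[0,0,0.07,0,0,0],[0,0,0.08,0,0,0],[0,0,0.084,0,0,0],[0,0,0.084,0,0,0],[0,0,0.084,0,0,0]]

```text
t: 12.62
tcp_pos: [0.4939, -0.2213, 0.0573]
tool_rot: [0.0, -0.154, 0.988, -0.0]
force: [-0.4, -0.2, -1.6]
opening: 0.0172
grip_force: 59.6
```

apply_moves:
  series:
    - [[0,0,0.004,0,0,0],[0,0,0.004,0,0,0],[0,0,0.004,0,0,0]]

```text
t: 13.0
tcp_pos: [0.4938, -0.2213, 0.0563]
tool_rot: [-0.0, -0.154, 0.988, -0.0]
force: [1.0, -0.4, -1.6]
opening: 0.0172
grip_force: 59.6
```

apply_moves:
  series:
    - [[0,0,0.003,0,0,0],[0,0,0.003,0,0,0],[0,0,0.003,0,0,0]]

```text
t: 13.38
tcp_pos: [0.4938, -0.2212, 0.0557]
tool_rot: [-0.0, -0.154, 0.988, -0.0]
force: [0.3, 0.2, -1.5]
opening: 0.0171
grip_force: 59.6
```

apply_moves:
  series:
    - [[0,0,0.002,0,0,0],[0,0,0.002,0,0,0],[0,0,0.002,0,0,0]]

```text
t: 13.75
tcp_pos: [0.4939, -0.2213, 0.0555]
tool_rot: [0.0, -0.154, 0.988, -0.0]
force: [-0.0, 0.3, -0.7]
opening: 0.0172
grip_force: 59.7
```

apply_moves:
  series:
    - [[0,0,0.002,0,0,0],[0,0,0.002,0,0,0],[0,0,0.002,0,0,0],[0,0,0.002,0,0,0]]

```text
t: 14.25
tcp_pos: [0.4939, -0.2213, 0.0555]
tool_rot: [0.0, -0.154, 0.988, -0.0]
force: [-2.4, 1.4, 4.8]
opening: 0.0174
grip_force: 60.6
```

```bash
python3 - <<'E'
from h import *
from station import robot
s=robot.snapshot("wrist");t=robot.snapshot("scene");cv2.imwrite("pics/s5.png",cv2.resize(t["pixels"][130:230,140:260],None,fx=6,fy=6,interpolation=cv2.INTER_CUBIC))
goal(robot.get_obs(),[.494,-.221,.0555],-162.5);print(bar(s))
E
```

```text
now [ 0.4939 -0.2213  0.0554] yaw -162.3 F [-2.6  1.   5.4] t 14.35
go [-0.001  0.001 -0.   ] [-0.     0.     0.002]
(np.float64(0.09118359436912359), 4926, array([ 0.4936, -0.2222,  0.0903]), (array([ 495.9, -221.5]), array([46. , 17.6]), 17.5))
```

View pics/s5.png

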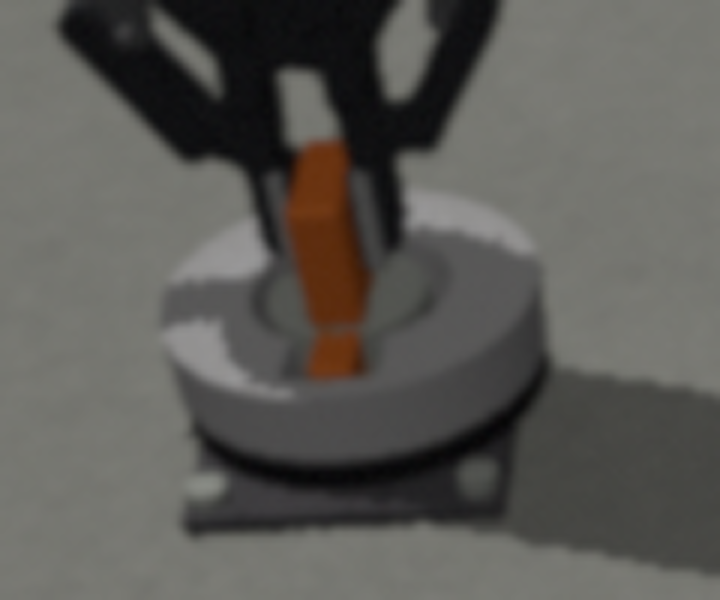

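The scene crop shows the disc at (340,300) and the key at (335,357) flush with the rim. Bar top is 0.090 m, as expected, and the floor contact is about 6 N. Releasing.

apply_moves:
  series:
    - [[0,0,0,0,0,0],[0,0,0,0,0,0],[0,0,0,0,0,0],[0,0,0,0,0,0],[0,0,0,0,0,0]]
  grip: 70

```text
t: 14.98
tcp_pos: [0.4938, -0.2212, 0.0549]
tool_rot: [-0.0, -0.154, 0.988, -0.0]
force: [0.8, -0.4, 0.3]
opening: 0.07
grip_force: 0.0
```

apply_moves:
  series:
    - [[0,0,-0.05,0,0,0],[0,0,-0.2,0,0,0],[0,0,-0.4,0,0,0],[0,0,-0.65,0,0,0],[0,0,-0.65,0,0,0],[0,0,-0.65,0,0,0]]

```text
t: 15.72
tcp_pos: [0.4938, -0.2211, 0.1852]
tool_rot: [0.0, -0.154, 0.988, 0.0]
force: [-0.3, -0.4, -1.2]
opening: 0.0701
grip_force: 0.0
```

```bash
python3 - <<'E'
from h import *
from station import robot
s=robot.snapshot("wrist");cv2.imwrite("pics/w6.png",s["pixels"]);print(bar(s))
P=cloud(s);r=np.hypot(P[...,0]-.495,P[...,1]+.2207)
p=P[orange(s)&(abs(P[...,2]-.09)<.006)];A=np.c_[p[:,:2]-p[:,:2].mean(0),np.ones(len(p))];print("bar-top plane",np.linalg.lstsq(A,p[:,2],rcond=None)[0].round(4))
print("key",P[orange(s)&(r>.033)&(r<.05)].mean(0)if(orange(s)&(r>.033)&(r<.05)).any()else 0,"disc",np.median(P[(r<.024)&~orange(s)],0),"rim",np.median(P[(r>.052)&(r<.058)],0))
o=robot.get_obs();print(o["t"],o["tcp_pos"],o["force"])
E
```

```text
(np.float64(0.09135993292159197), 1437, array([ 0.4951, -0.2219,  0.0903]), (array([ 495.7, -221.3]), array([45.2, 17.4]), 17.2))
bar-top plane [0.0105 0.0192 0.0902]
key [ 0.5372966  -0.20845174  0.04545878] disc [ 0.48621368 -0.22300704  0.25831803] rim [ 0.48275257 -0.21967758  0.24487557]
15.775 [ 0.49349714 -0.22101685  0.1842697 ] [-0.34516807  0.30219084 -0.60757248]
```

View pics/w6.png

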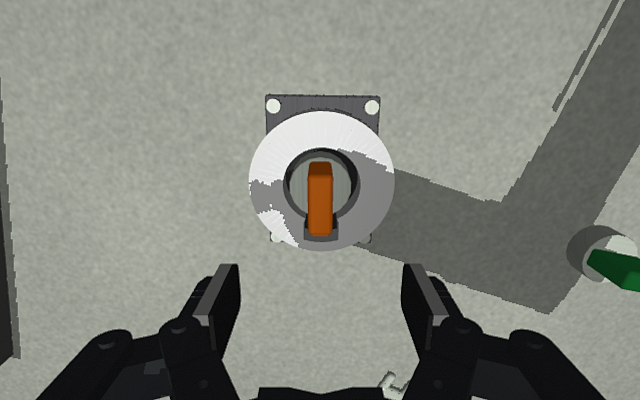

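The wrist view shows the cap seated at (320,185), centred in the bore with its key in the keyway at (320,230). It is level and flush, with the bar top at 0.090 m and the key top at 0.045 m, and the gripper is clear. Handing in.

```bash
python3 -c "
from station import robot
print(robot.finish_job())"
```

```text
the job is handed in; nothing more can be done
None
```

The orange cap was rested on the rim about 40° off the keyway, turned until the key lined up, and lowered fully home and level. I then let go and handed the job in at about 16 s; the arm never went near the green and blue caps' grip bars, and the highest upward force I read was about 5 N.

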